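Line the seasoning shakers up by height on the prep-table ledge

TASK

Put the four seasoning shakers up on the steel ledge, one centred on each black mat, lined up in order of height: the shortest at the end next to the red carving board, rising step by step to the tallest at the far end. Leave them all standing, don't knock any over on the way, and don't shift the foil pan.

Things in the scene. Friction and masses are not known exactly. Their poses are not given: they have to be found in the camera images.
- shaker_white_mid (a point): Loose upright round seasoning shaker, stainless-steel body with a white perforated lid, the shortest of the four: 62 mm tall, 46 mm in diameter over its whole height (the top 6 mm of the lid is domed). The point is at its centre, 31 mm above its underside; z up along its axis.
- shaker_yellow_mid (a point): Loose upright round seasoning shaker, stainless-steel body with a yellow perforated lid, the second shortest of the four: 85 mm tall, 51 mm in diameter over its whole height (the top 6 mm of the lid is domed). The point is at its centre, 42.5 mm above its underside; z up along its axis.
- shaker_green_mid (a point): Loose upright round seasoning shaker, stainless-steel body with a green perforated lid, the second tallest of the four: 108 mm tall, 57 mm in diameter over its whole height (the top 6 mm of the lid is domed). The point is at its centre, 54 mm above its underside; z up along its axis.
- shaker_blue_mid (a point): Loose upright round seasoning shaker, stainless-steel body with a blue perforated lid, the tallest of the four: 131 mm tall, 63 mm in diameter over its whole height (the top 6 mm of the lid is domed). The point is at its centre, 65.5 mm above its underside; z up along its axis.
- mat_1: Black round rubber mat, 84 mm across, 3 mm thick, fixed on the ledge: number 1 of a row of four from the robot's right (-y) to its left (+y), 100 mm apart. Origin: centre of its underside, on the ledge's top face (45 mm above the table). y runs along the row to higher numbers, x across it. The ledge is a fixed steel shelf, 420 x 112 mm, its edges rising 3 mm.
- mat_2: Black round rubber mat, 84 mm across, 3 mm thick, fixed on the ledge: number 2 of a row of four from the robot's right (-y) to its left (+y), 100 mm apart. Origin: centre of its underside, on the ledge's top face (45 mm above the table). y runs along the row to higher numbers, x across it.
- mat_3: Black round rubber mat, 84 mm across, 3 mm thick, fixed on the ledge: number 3 of a row of four from the robot's right (-y) to its left (+y), 100 mm apart. Origin: centre of its underside, on the ledge's top face (45 mm above the table). y runs along the row to higher numbers, x across it.
- mat_4: Black round rubber mat, 84 mm across, 3 mm thick, fixed on the ledge: number 4 of a row of four from the robot's right (-y) to its left (+y), 100 mm apart. Origin: centre of its underside, on the ledge's top face (45 mm above the table). y runs along the row to higher numbers, x across it.
- board_edge (a point): Red plastic carving board, 300 (along x) x 220 (along y) x 15 mm, fixed flat on the table off one end of the ledge (left or right). The point is on its top face, at the middle of the short edge nearest the robot.
- foil_pan: Bystander: empty aluminium foil roasting pan, 306 (x) x 226 (y) x 60 mm, open on top, loose on the table off the ledge's other end. Origin: centre of its underside. (Beyond the ledge, away from the robot, also stand a glove box 70 mm tall and a steel bowl 60 mm tall; they are not part of the job.)
Mind the look-alikes: they are no part of the job. What is shaped like the part that bears shaker_yellow_mid but orange or pink is not meant. What is shaped like the part that bears shaker_white_mid but green is not meant.

How it is judged:
By the outcome, as a careful person would: the job done as asked, in the order asked, and still so for the second after the job is handed in, with the robot touching nothing.
It also fails if it takes over 112 s, if anything falls off the work surface, if the arm or the gripper's body presses on something with over 40 N, if the wrist force passes 120 N, or if a joint passes its speed limit or range.

ROBOT

A 7-joint arm with a two-finger parallel gripper is mounted at the origin on the work surface. World frame = base frame: x ahead of the robot, y to its left, z up, the work surface at z = 0. Lengths are in mm, angles in rad, forces in N, time in s.
With the tool pointing down it reaches from about 400 to 925 mm from the base axis. Payload 4.1 kg.
Tool frame: the origin (TCP) lies between the finger pads; the fingertips stand 8 mm ahead of it and the grasp point (between the pads) lies 11 mm behind it; z points along the fingers, y is the direction in which the jaws open and shut (so a half turn about z gives the same grasp; the last joint's range is limited). The gripper opens to 85 mm and grips with 20 to 120 N. Pads are 22 mm wide; open, the fingers measure 114 mm over their backs; the gripper's body (76 mm by 85 mm) begins 54 mm behind the grasp point. The pads swing forward as they close: fully open they stand 13 mm farther back than shut.
Start: joints at [-1.392, 0.398, 0.045, 1.537, -0.019, 1.207, -0.051], TCP at [178.234, 625.12, 239.347] pointing down, gripper open.
Joint ranges: [-2.82, 2.82], [-0.49, 2.23], [-1.37, 1.46], [0, 2.46], [-1.36, 4.5], [0.23, 2], [-2.94, 2.94]. Speed limits (rad/s): [2.57, 2.57, 3.14, 3.14, 3.14, 3.14, 3.14].

INTERFACE

Orientations are given as a rotation vector (axis times angle).
In Python, from rig import state, read_camera, order gives the robot as it stands. The module is installed in compiled form; this text tells all that it offers.
- The arm moves only by the tool carry_out, never from a script. Its argument "increments" is text: rows parted by semicolons, each of 7 numbers parted by spaces: the closure, from -1 (fully open) to 1 (shut), so that 0 is half open, then the shift along the tool's x, y, z in m, then the turn, a rotation vector about the tool's x, y, z in degrees. In form: hand x y z wx wy wz; .... A call has 1 to 10 rows; each row shifts and turns the pose as measured when the row begins, along the tool's axes as they then stand; what a row does not reach is not made up. A row lasts 1/10 s, in which the tool goes at most 50 mm and 8.59 degrees, less where a joint would pass 70% of its speed; a pose out of reach is approached as far as the arm can. A call with a gripper value outside its range is refused whole. The fingers move at their own pace and stop on an object; "newtons" is the grip in N (left out, the last holds). Time passes only in rows, so rows that do not move let the fingers close. It gives the time, the measured TCP pose, the force and the opening at its end, in the units of the state.
- state(): the state, without advancing time (a new reading comes with each control period).
- read_camera(name): name is "side" or "top" or "wrist"; returns a dict with "color" (480x640x3 uint8, red, green, blue), "mtx" (3x3 intrinsics, pixels), "R" (3x3) and "t" (3): a world point X has camera coordinates R X + t; the wrist camera has in their place "tool_from_camera" (4x4, takes a point from camera to tool coordinates, whose origin is the TCP and whose axes are the flange's). Camera axes: x right, y down, z forward; pixel columns grow to the right and rows downward; lengths in mm; the calibration is good to about 2 mm. The wrist camera is an equidistant fisheye: a pixel r from the principal point sees the ray r / f radians off the axis. A picture is of the moment at which its call begins: read the wrist's pose just before it. There is no depth.
- order.close_job(): hands the job in, once; it reports no verdict.
The state is a dict: "time": time; "joint_pos": joint angles; "qvel": joint speeds; "tau": joint torques, N m; "ee_pos": TCP position; "tcp_rot": TCP orientation; "contact_force": force on the tool from outside, world axes, zero at the start; "ft_torque": the same for the moment, N m; "gripper_width": finger opening in mm.
Only numpy, scipy, OpenCV 4.12 (cv2) and the standard library are available. Lean on these libraries where they do the work, as an engineer would, in place of code of your own. Each camera call takes 0.05 s, during which the arm holds its last target. There are 200 camera calls.

## Working session

There is one attempt and no reset: what is moved stays moved. The work goes in short steps, Python scripts to look and compute and a tool call to move; the robot and the scene stay as the last step left them, time stands still between calls to the robot, and variables do not carry over. Pictures are saved under pics/ and viewed, about 12 in all and at most 16, crops included, and the job is handed in when it is done.

Besides the shell and the picture viewer there is one more tool, called after "Emit:" as name(argument=value, ...), one argument or row to a line, values as JSON. carry_out: Moves the arm, as the interface text tells. Its arguments: {"type":"object","properties":{"increments":{"type":"string"},"newtons":{"type":"number"}},"required":["increments"]}

```bash
mkdir -p pics
python3 - <<'E'
from rig import state, read_camera
import cv2
s=state();print(s)
for n in("top","side","wrist"):
    c=read_camera(n);cv2.imwrite(f"pics/{n}0.png",c["color"][:,:,::-1])
    print(n,{k:v.round(3).tolist() for k,v in c.items() if k!="color"})
E
```

```text
{'time': 0.0, 'joint_pos': array([-1.39203355,  0.39917766,  0.04503232,  1.53786567, -0.01869941,
        1.2068689 , -0.05071574]), 'qvel': array([-2.61546412e-04,  3.58477950e-05, -2.22577412e-04,  3.48059177e-05,
        2.57948432e-04, -1.60157817e-03,  2.81256375e-03]), 'tau': array([-2.03744694e-04, -4.75113702e+01,  1.36468772e+00, -2.54223168e+01,
        1.16450619e-02,  9.30834358e-03, -3.70683793e-06]), 'ee_pos': array([178.04466814, 624.51420782, 238.27904114]), 'tcp_rot': array([-4.34736252e-01, -3.11123317e+00,  2.97430732e-03]), 'contact_force': array([-0.29599234, -0.41763166,  0.99221615]), 'ft_torque': array([0.0543428 , 0.01799314, 0.00573957]), 'gripper_width': 85.28721183033203}
top {'mtx': [[575.81, 0.0, 305.514], [0.0, 575.81, 244.182], [0.0, 0.0, 1.0]], 'R': [[0.011, -1.0, 0.01], [-0.997, -0.012, -0.07], [0.07, -0.009, -0.998]], 't': [-13.274, 534.848, 1531.895]}
side {'mtx': [[576.188, 0.0, 315.454], [0.0, 576.188, 249.118], [0.0, 0.0, 1.0]], 'R': [[0.715, -0.699, 0.011], [-0.314, -0.334, -0.889], [0.624, 0.632, -0.458]], 't': [-375.646, 253.374, 984.621]}
wrist {'mtx': [[371.648, 0.0, 312.603], [0.0, 371.648, 238.513], [0.0, 0.0, 1.0]], 'tool_from_camera': [[0.0, -0.95, -0.312, 78.659], [1.0, 0.0, -0.0, -0.02], [0.0, -0.312, 0.95, -133.245], [0.0, 0.0, 0.0, 1.0]]}
```

View pics/top0.png

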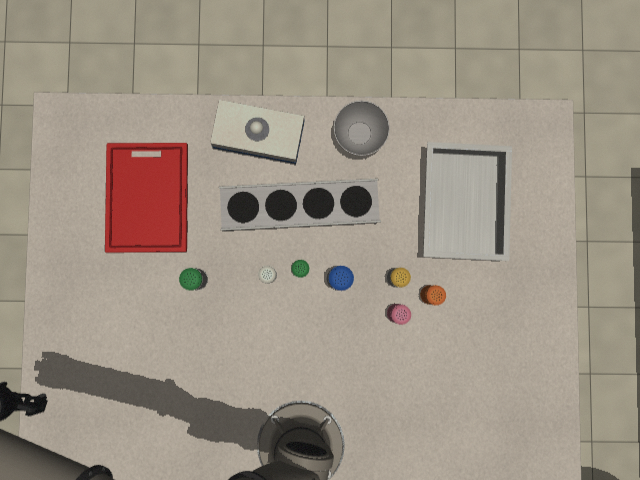

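View pics/side0.png

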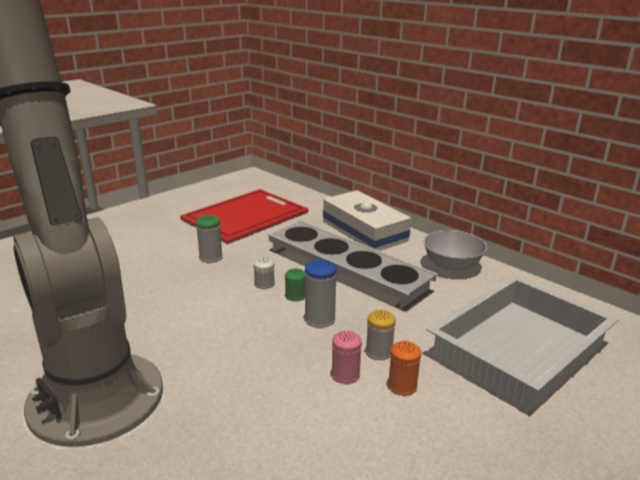

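The board is at the left (+y) end, so the order is white on mat_4, yellow on mat_3, green on mat_2 and blue on mat_1. In the top view the lids are at about white (267,275), green (191,279), blue (340,278) and yellow (400,277). The short green decoy is at (300,268), and the mats run along row ~205 at columns 243 to 356.

```bash
cat > h.py <<'E'
import numpy as np, cv2
from rig import state, read_camera
from scipy.spatial.transform import Rotation as Rot
def plane(c,uv,z):
    d=c["R"].T@np.linalg.inv(c["mtx"])@np.array([uv[0],uv[1],1.]); o=-c["R"].T@c["t"]
    return (o+d*(z-o[2])/d[2])
def blobs(img,lo,hi,amin=60):
    h=cv2.cvtColor(img,cv2.COLOR_RGB2HSV); m=cv2.inRange(h,np.array(lo),np.array(hi))
    m=cv2.morphologyEx(m,cv2.MORPH_CLOSE,np.ones((5,5)))
    cs,_=cv2.findContours(m,cv2.RETR_EXTERNAL,cv2.CHAIN_APPROX_NONE)
    return [cv2.minEnclosingCircle(c)+(cv2.contourArea(c),) for c in cs if cv2.contourArea(c)>amin]
E
python3 - <<'E'
from h import *
c=read_camera("top");im=c["color"]
for n,lo,hi,z in [("green",(50,100,50),(80,255,255),105),("blue",(105,120,60),(125,255,255),128),("yellow",(18,110,90),(30,255,255),82),("orange",(5,170,90),(16,255,255),82),("pink",(165,60,90),(176,255,255),82),("dark",(0,0,0),(180,255,40),48)]:
    for (uv,r,a) in blobs(im,lo,hi):
        if n=="dark" and not(150<uv[1]<240): continue
        print(n,np.round(uv,1),round(r,1),a,plane(c,uv,z).round(1))
print(im[270:280,262:272].mean(-1).round())
h=cv2.cvtColor(im,cv2.COLOR_RGB2HSV);print(h[275,262:272],h[262,255:260])
p=im[262:288,255:282];cv2.imwrite("pics/c.png",cv2.resize(im[180:330,160:460,::-1],None,fx=2.6,fy=2.6,interpolation=cv2.INTER_CUBIC))
E
```

```text
green [190.1 278.5] 11.1 345.0 [438.5 284.3 105. ]
green [300.  268.1] 8.5 201.0 [468.    7.1 105. ]
blue [340.7 277.8] 12.4 438.0 [444.4 -94.8 128. ]
yellow [400.1 277. ] 10.1 275.5 [ 448.7 -251.3   82. ]
orange [435.  294.5] 10.3 264.5 [ 404.7 -341.1   82. ]
pink [400.1 314. ] 10.3 281.0 [ 354.  -251.3   82. ]
dark [242.9 206.8] 15.2 676.5 [630.3 160.2  48. ]
dark [280.5 204.5] 15.2 669.5 [637.7  60.7  48. ]
dark [318. 203.] 15.3 668.0 [643.  -38.8  48. ]
dark [355.7 200.8] 15.3 663.5 [ 650.1 -138.9   48. ]
[[180. 177. 167. 144. 189. 128. 188. 164. 162. 182.]
 [186. 143. 189. 188. 179. 166. 190. 129. 134. 186.]
 [187. 144. 177. 178. 167. 132. 166. 178. 179. 171.]
 [161. 187. 165. 166. 181. 177. 134. 166. 166. 147.]
 [122. 188. 171. 187. 167. 167. 173. 191. 190. 181.]
 [187. 178. 131. 188. 171. 190. 131. 189. 180. 155.]
 [187. 136. 165. 189. 132. 188. 168. 180. 167. 166.]
 [187. 129. 178. 168. 167. 177. 189. 138. 189. 187.]
 [179. 186. 166. 142. 189. 143. 190. 134. 187. 182.]
 [171. 177. 185. 187. 188. 144. 187. 188. 182. 174.]]
[[ 42  22 195]
 [ 46  21 186]
 [ 43  17 135]
 [ 46  14 194]
 [ 46  16 177]
 [ 52  14 196]
 [ 47  13 135]
 [ 48  16 195]
 [ 50  16 187]
 [ 47  14 160]] [[ 16  33 171]
 [ 18  35 177]
 [ 20  34 173]
 [ 18  33 169]
 [ 18  34 166]]
```

View pics/c.png

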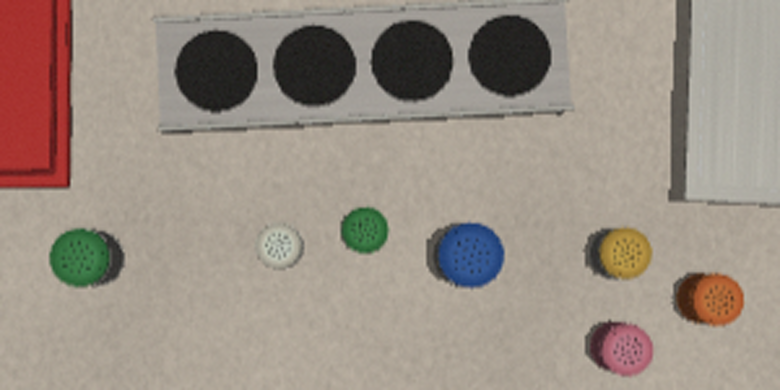

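Emit:
carry_out(
  increments="-1 0 0 0 0 0 7; -1 0 0 0 0 0 7; -1 0 0 0 0 0 7; -1 0 0 0 0 0 7; -1 0 0 0 0 0 7; -1 0 0 0 0 0 7; -1 0 0 0 0 0 7; -1 0 0 0 0 0 7; -1 0 0 0 0 0 7; -1 0 0 0 0 0 7",
  newtons=40,
)

```text
time: 1.2
ee_pos: [177.4, 622.8, 235.3]
tcp_rot: [2.195, 2.243, -0.01]
contact_force: [-0.2, 0.7, -0.7]
gripper_width: 85.2
```

```bash
cat >> h.py <<'E'
RowN=np.array([1,0.066,0]);RowN/=np.linalg.norm(RowN)
Rg=np.c_[np.cross(RowN,[0,0,-1]),RowN,[0,0,-1]]
def go(*targets):
    s=state();p=s["ee_pos"];R=Rot.from_rotvec(s["tcp_rot"]).as_matrix()
    print("t",round(s["time"],2),"tcp",p.round(1),"w",round(s["gripper_width"],1),"F",s["contact_force"].round(1),"q1,6,7",s["joint_pos"][[0,5,6]].round(2))
    print(" rot deg",np.degrees(Rot.from_matrix(R.T@Rg).as_rotvec()).round(2))
    for g in targets:
        g=np.array(g,float); print(" to",g,"shift mm",(Rg.T@(g-p)).round(1)); p=g
def wrist(name,lo,hi,z,amin=100):
    s=state();c=read_camera("wrist");im=c["color"];cv2.imwrite(name,im[:,:,::-1])
    R=Rot.from_rotvec(s["tcp_rot"]).as_matrix();T=c["tool_from_camera"];K=c["mtx"]
    for uv,r,a in blobs(im,lo,hi,amin):
        d=(np.array(uv)-K[:2,2])/K[0,0];th=np.hypot(*d)
        ray=R@T[:3,:3]@np.r_[d/th*np.sin(th),np.cos(th)];o=s["ee_pos"]+R@T[:3,3]
        print(np.round(uv,1),round(r,1),a,(o+ray*(z-o[2])/ray[2]).round(1))
E
python3 - <<'E'
from h import *
c=read_camera("top");w=plane(c,(267.5,275),59);print("white",w,"decoy",plane(c,(300,268.1),59))
go((w[0],w[1],160))
E
```

```text
white [450.28497492  91.63714643  59.        ] decoy [469.26953939   6.9847082   59.        ]
t 1.25 tcp [177.4 622.8 235.3] w 85.5 F [ 0.2  0.  -0.3] q1,6,7 [-1.57  1.21 -1.24]
 rot deg [-0.14  0.41 -2.72]
 to [450.28497492  91.63714643 160.        ] shift mm [-548.   237.4   75.3]
```

Emit:
carry_out(
  increments="-1 -0.042 0.018 0.002 0 0 -2.7; -1 -0.042 0.018 0.002 0 0 0; -1 -0.042 0.018 0.002 0 0 0; -1 -0.042 0.018 0.002 0 0 0; -1 -0.042 0.018 0.002 0 0 0; -1 -0.042 0.018 0.002 0 0 0; -1 -0.042 0.018 0.002 0 0 0; -1 -0.042 0.018 0.002 0 0 0; -1 -0.042 0.018 0.002 0 0 0; -1 -0.042 0.018 0.002 0 0 0",
)

```text
time: 2.25
ee_pos: [391.0, 210.3, 214.6]
tcp_rot: [2.098, 2.338, -0.004]
contact_force: [0.5, 1.0, -0.4]
gripper_width: 85.8
```

Run:
```python
from h import *
go((450,91.6,150))
```

```text
t 2.25 tcp [391.  210.3 214.6] w 85.8 F [ 0.5  1.  -0.4] q1,6,7 [-1.12  1.06 -0.45]
 rot deg [-0.11  0.1   2.41]
 to [450.   91.6 150. ] shift mm [-122.3   51.1   64.6]
```

Emit:
carry_out(
  increments="-1 -0.03 0.012 0.015 0 0 2.4; -1 -0.03 0.012 0.015 0 0 0; -1 -0.03 0.012 0.015 0 0 0; -1 -0.025 0.012 0.015 0 0 0; -1 0 0 0 0 0 0",
)

```text
time: 2.75
ee_pos: [452.3, 88.1, 154.5]
tcp_rot: [2.147, 2.29, 0.004]
contact_force: [-0.7, -0.0, 0.6]
gripper_width: 85.2
```

Run:
```python
from h import *
go((450,91.6,120))
wrist("pics/w1.png",(35,100,50),(85,255,255),59)
```

```text
t 2.75 tcp [452.3  88.1 154.5] w 85.2 F [-0.7 -0.   0.6] q1,6,7 [-0.9   0.91 -0.07]
 rot deg [ 0.22 -0.01 -0.06]
 to [450.   91.6 120. ] shift mm [ 3.6 -2.1 34.5]
[325.9 340. ] 31.7 2473.5 [468.5  15.3  59. ]
```

View pics/w1.png

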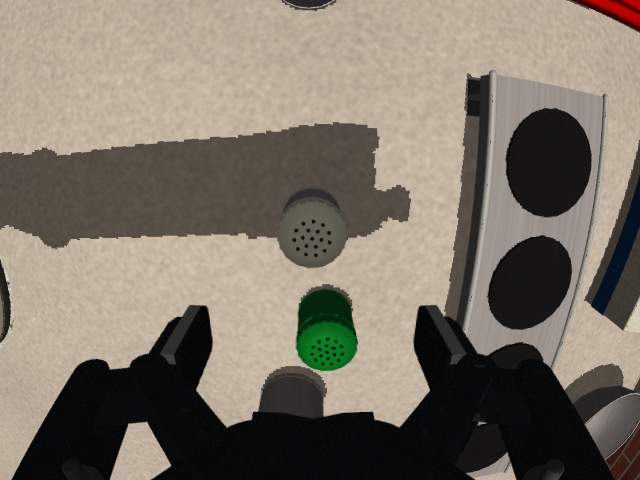

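The wrist view has white at (313,238), which is about (452, 91.7) and agrees with the top view. The decoy at (328,347) is clear of the fingers, so I'm descending.

Emit:
carry_out(
  increments="-1 0.0035 -0.001 0.02 0 0 0; -1 0 0 0.03 0 0 0; -1 0 0 0.03 0 0 0; -1 0 0 0.025 0 0 0; -1 0 0 0.015 0 0 0; -1 0 0 0 0 0 0",
)

```text
time: 3.4
ee_pos: [453.1, 105.1, 34.6]
tcp_rot: [-2.122, -2.314, -0.024]
contact_force: [0.4, 1.1, 0.8]
gripper_width: 85.1
```

Run:
```python
from h import *
go((451,91.6,27))
```

```text
t 3.4 tcp [453.1 105.1  34.6] w 85.1 F [0.4 1.1 0.8] q1,6,7 [-0.78  0.64  0.12]
 rot deg [ 0.58 -0.67  1.19]
 to [451.   91.6  27. ] shift mm [-13.3  -3.    7.6]
```

Emit:
carry_out(
  increments="-1 -0.007 -0.0015 0.002 0.3 -0.3 1; -1 -0.006 -0.001 0.003 0.3 -0.3 0; -1 0 0 0 0 0 0",
)

```text
time: 3.7
ee_pos: [452.8, 93.7, 31.3]
tcp_rot: [-2.139, -2.3, -0.006]
contact_force: [0.2, -0.0, 0.2]
gripper_width: 85.3
```

Run:
```python
from h import *
go((451,91.6,27)); print(state()["joint_pos"].round(2))
```

```text
t 3.7 tcp [452.8  93.7  31.3] w 85.3 F [ 0.2 -0.   0.2] q1,6,7 [-0.77  0.64  0.13]
 rot deg [ 0.12 -0.17  0.4 ]
 to [451.   91.6  27. ] shift mm [-2.  -1.9  4.3]
[-0.77  0.41  0.56  2.18 -0.37  0.64  0.13]
```

Emit:
carry_out(
  increments="-1 -0.002 -0.0015 0.004 0 0 0; 0 0 0 0 0 0 0; 1 0 0 0 0 0 0; 1 0 0 0 0 0 0; 1 0 0 0 0 0 0; 1 0 0 0 0 0 0; 1 0 0 0 0 0 0",
  newtons=40,
)

```text
time: 4.4
ee_pos: [452.5, 91.8, 28.8]
tcp_rot: [2.139, 2.301, 0.011]
contact_force: [0.1, 0.9, 0.3]
gripper_width: 45.2
```

Run:
```python
from h import *
go((451,91.6,27));
```

```text
t 4.4 tcp [452.5  91.8  28.8] w 45.2 F [0.1 0.9 0.3] q1,6,7 [-0.76  0.63  0.14]
 rot deg [ 0.29 -0.27  0.39]
 to [451.   91.6  27. ] shift mm [-0.1 -1.6  1.8]
```

Emit:
carry_out(
  increments="1 0 0 -0.02 0 0 0; 1 0 0 -0.03 0 0 0; 1 0 0 -0.03 0 0 0; 1 0 0 -0.03 0 0 0; 1 0.02 0.04 0 0 0 0; 1 0.02 0.04 0 0 0 0; 1 0.01 0.04 0 0 0 0; 1 0 0.03 0 0 0 0; 1 0 0 0 0 0 0",
)

```text
time: 5.3
ee_pos: [599.0, 155.5, 142.7]
tcp_rot: [-2.132, -2.298, -0.013]
contact_force: [-0.6, -0.5, -1.0]
gripper_width: 44.8
```

Run:
```python
from h import *
go((630.3,160.2,120));
```

```text
t 5.3 tcp [599.  155.5 142.7] w 44.8 F [-0.6 -0.5 -1. ] q1,6,7 [-0.77  1.01  0.04]
 rot deg [ 0.08 -0.6   0.52]
 to [630.3 160.2 120. ] shift mm [ 2.6 31.6 22.7]
```

Emit:
carry_out(
  increments="1 0.001 0.016 0.005 0 -0.5 0.5; 1 0.001 0.015 0.01 0 0 0; 1 0 0 0.01 0 0 0; 1 0 0 0 0 0 0",
)

```text
time: 5.7
ee_pos: [626.9, 159.5, 113.9]
tcp_rot: [-2.144, -2.29, 0.007]
contact_force: [0.1, -0.2, -1.8]
gripper_width: 44.8
```

Run:
```python
from h import *
go((630.3,160.2,79)); wrist("pics/w2.png",(0,0,0),(180,255,40),48,2000)
```

```text
t 5.7 tcp [626.9 159.5 113.9] w 44.8 F [ 0.1 -0.2 -1.8] q1,6,7 [-0.73  1.    0.06]
 rot deg [-0.35 -0.02 -0.01]
 to [630.3 160.2  79. ] shift mm [ 0.5  3.4 34.9]
[313.  458.5] 279.0 77667.0 [639.7 -16.   48. ]
```

View pics/w2.png

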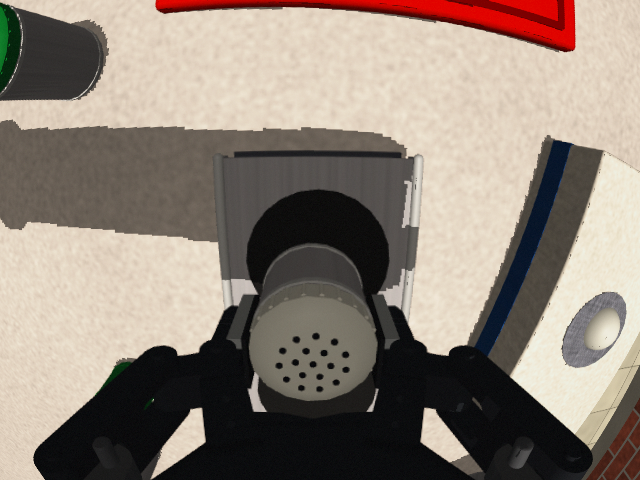

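White is held upright over mat_4: the mat spans columns 247–389 and the shaker base is centred near 313, so +3 mm in x as calculated. Lowering.

Emit:
carry_out(
  increments="1 0.0005 0.0035 0.008 0 0 0; 1 0 0 0.01 0 0 0; 1 0 0 0.01 0 0 0; 1 0 0 0.004 0 0 0; 1 0 0 0 0 0 0",
)

```text
time: 6.25
ee_pos: [628.7, 160.1, 80.7]
tcp_rot: [-2.144, -2.289, 0.005]
contact_force: [-0.8, -0.2, -1.4]
gripper_width: 45.2
```

Run:
```python
from h import *
go((630.3,160.2,77))
```

```text
t 6.25 tcp [628.7 160.1  80.7] w 45.2 F [-0.8 -0.2 -1.4] q1,6,7 [-0.72  0.95  0.07]
 rot deg [-0.35 -0.09 -0.03]
 to [630.3 160.2  77. ] shift mm [0.  1.6 3.7]
```

Emit:
carry_out(
  increments="1 0 0.0015 0.0025 -0.3 0 0; 1 0 0 0.0015 0 0 0; 1 0 0 0.001 0 0 0",
)

```text
time: 6.55
ee_pos: [630.4, 160.2, 76.9]
tcp_rot: [-2.146, -2.291, -0.002]
contact_force: [-3.4, -0.6, 8.4]
gripper_width: 44.8
```

Run:
```python
from h import *
go((630.3,160.2,77))
```

```text
t 6.55 tcp [630.4 160.2  76.9] w 44.8 F [-3.4 -0.6  8.4] q1,6,7 [-0.71  0.94  0.08]
 rot deg [-0.03 -0.13 -0.03]
 to [630.3 160.2  77. ] shift mm [ 0.  -0.1 -0.1]
```

Emit:
carry_out(
  increments="0 0 0 0 0 0 0; -1 0 0 0 0 0 0; -1 0 0 0 0 0 0; -1 0 0 0 0 0 0; -1 0 0 -0.02 0 0 0; -1 0 0 -0.04 0 0 0; -1 0 0 -0.04 0 0 0; -1 -0.03 -0.01 -0.02 0 0 0; -1 -0.04 -0.02 0 0 0 0; -1 -0.04 -0.02 0 0 0 0",
)

```text
time: 7.55
ee_pos: [591.1, 53.1, 201.3]
tcp_rot: [2.13, 2.308, 0.012]
contact_force: [0.7, -0.4, -0.3]
gripper_width: 85.1
```

Run:
```python
from h import *
go((449,-251,170))
```

```text
t 7.55 tcp [591.1  53.1 201.3] w 85.1 F [ 0.7 -0.4 -0.3] q1,6,7 [-0.68  1.1   0.17]
 rot deg [ 0.36 -0.25  0.81]
 to [ 449. -251.  170.] shift mm [-294.1 -161.8   31.3]
```

Emit:
carry_out(
  increments="-1 -0.036 -0.02 0 0 0 0.8; -1 -0.036 -0.02 0 0 0 0; -1 -0.036 -0.02 0 0 0 0; -1 -0.036 -0.02 0 0 0 0; -1 -0.036 -0.02 0.005 0 0 0; -1 -0.036 -0.02 0.005 0 0 0; -1 -0.036 -0.02 0.005 0 0 0; -1 -0.03 -0.02 0.005 0 0 0; -1 0 0 0 0 0 0",
)

```text
time: 8.45
ee_pos: [442.0, -257.5, 181.5]
tcp_rot: [2.152, 2.274, 0.021]
contact_force: [0.3, -0.4, 0.1]
gripper_width: 85.5
```

Run:
```python
from h import *
go((449,-251,150)); wrist("pics/w3.png",(18,110,60),(30,255,255),82)
```

```text
t 8.45 tcp [ 442.  -257.5  181.5] w 85.5 F [ 0.3 -0.4  0.1] q1,6,7 [-0.24  1.    0.75]
 rot deg [ 0.98 -0.09 -0.63]
 to [ 449. -251.  150.] shift mm [ 6.1  7.4 31.5]
[318.3 233.6] 38.5 4336.0 [ 448.4 -250.5   82. ]
```

Emit:
carry_out(
  increments="-1 0.006 0.007 0.01 0.9 0 -0.6; -1 0 0 0.02 0 0 0; -1 0 0 0.02 0 0 0; -1 0 0 0 0 0 0",
)

```text
time: 8.9
ee_pos: [457.6, -241.7, 129.4]
tcp_rot: [-2.13, -2.309, -0.011]
contact_force: [-0.8, -0.2, 0.1]
gripper_width: 85.5
```

Run:
```python
from h import *
go((448.5,-250.8,47))
```

```text
t 8.9 tcp [ 457.6 -241.7  129.4] w 85.5 F [-0.8 -0.2  0.1] q1,6,7 [-0.21  0.91  0.8 ]
 rot deg [ 0.27 -0.3   0.83]
 to [ 448.5 -250.8   47. ] shift mm [-8.5 -9.6 82.4]
```

Emit:
carry_out(
  increments="-1 -0.0085 -0.0095 0 0.3 -0.3 0.8; -1 0 0 0 0 0 0; -1 0 0 0.015 0 0 0; -1 0 0 0.015 0 0 0; -1 0 0 0 0 0 0; -1 0 0 0 0 0 0",
)

```text
time: 9.5
ee_pos: [452.2, -249.2, 98.9]
tcp_rot: [2.138, 2.298, 0.001]
contact_force: [-0.0, -0.1, -0.4]
gripper_width: 85.5
```

Run:
```python
from h import *
go((448.5,-250.8,47))
```

```text
t 9.5 tcp [ 452.2 -249.2   98.9] w 85.5 F [-0.  -0.1 -0.4] q1,6,7 [-0.18  0.85  0.84]
 rot deg [0.15 0.08 0.34]
 to [ 448.5 -250.8   47. ] shift mm [-1.3 -3.8 51.9]
```

Emit:
carry_out(
  increments="-1 -0.001 -0.004 0.005 0 0 0.3; -1 -0.001 -0.001 0.015 0 0 0; -1 0 0 0.015 0 0 0; -1 0 0 0.01 0 0 0; -1 0 0 0.005 0 0 0; -1 0 0 0 0 0 0; -1 0 0 0 0 0 0",
)

```text
time: 10.2
ee_pos: [447.5, -252.7, 45.9]
tcp_rot: [2.144, 2.289, 0.003]
contact_force: [0.5, 1.1, -0.9]
gripper_width: 85.5
```

Run:
```python
from h import *
go((448.5,-250.8,47))
```

```text
t 10.2 tcp [ 447.5 -252.7   45.9] w 85.5 F [ 0.5  1.1 -0.9] q1,6,7 [-0.11  0.74  0.91]
 rot deg [ 0.26  0.13 -0.03]
 to [ 448.5 -250.8   47. ] shift mm [ 1.8  1.2 -1.1]
```

Emit:
carry_out(
  increments="-1 0.002 0.001 -0.001 0 0 0; -1 0 0 0 0 0 0; 1 0 0 0 0 0 0; 1 0 0 0 0 0 0; 1 0 0 0 0 0 0; 1 0 0 0 0 0 0; 1 0 0 0 0 0 0",
)

```text
time: 10.9
ee_pos: [449.6, -250.9, 48.7]
tcp_rot: [2.142, 2.288, 0.005]
contact_force: [0.3, -0.0, -0.4]
gripper_width: 50.2
```

Run:
```python
from h import *
go((448.5,-250.8,150))
```

```text
t 10.9 tcp [ 449.6 -250.9   48.7] w 50.2 F [ 0.3 -0.  -0.4] q1,6,7 [-0.12  0.74  0.9 ]
 rot deg [ 0.44  0.19 -0.01]
 to [ 448.5 -250.8  150. ] shift mm [   0.2   -1.1 -101.3]
```

Emit:
carry_out(
  increments="1 0 0 -0.02 0 0 0; 1 0 0 -0.035 0 0 0; 1 0 0 -0.035 0 0 0; 1 0 0 -0.035 0 0 0; 1 0.025 0.02 0 0 0 0; 1 0.035 0.025 0 0 0 0; 1 0.035 0.025 0 0 0 0; 1 0.035 0.025 0 0 0 0; 1 0.035 0.025 0 0 0 0; 1 0.035 0.025 0 0 0 0",
)

```text
time: 11.9
ee_pos: [579.0, -42.1, 176.3]
tcp_rot: [2.167, 2.272, 0.001]
contact_force: [1.0, -0.2, -1.7]
gripper_width: 50.3
```

Run:
```python
from h import *
go((637.7,60.7,140))
```

```text
t 11.9 tcp [579.  -42.1 176.3] w 50.3 F [ 1.  -0.2 -1.7] q1,6,7 [-0.56  1.05  0.33]
 rot deg [ 0.11  0.09 -1.06]
 to [637.7  60.7 140. ] shift mm [98.7 65.3 36.3]
```

Emit:
carry_out(
  increments="1 0.03 0.02 0 0 0 -1; 1 0.03 0.02 0 0 0 0; 1 0.02 0.012 0.01 0 0 0; 1 0.01 0.006 0.01 0 0 0; 1 0 0 0.005 0 0 0; 1 0 0 0 0 0 0; 1 0 0 0 0 0 0",
)

```text
time: 12.6
ee_pos: [632.2, 62.3, 145.6]
tcp_rot: [-2.134, -2.302, 0.005]
contact_force: [-0.7, 0.1, -1.9]
gripper_width: 49.8
```

Run:
```python
from h import *
go((637.7,60.7,97))
```

```text
t 12.6 tcp [632.2  62.3 145.6] w 49.8 F [-0.7  0.1 -1.9] q1,6,7 [-0.64  1.05  0.22]
 rot deg [-0.25  0.02  0.55]
 to [637.7  60.7  97. ] shift mm [-2.   5.4 48.6]
```

Emit:
carry_out(
  increments="1 -0.002 0.0055 0.005 0 0 0.5; 1 0 0 0.01 0 0 0; 1 0 0 0.015 0 0 0; 1 0 0 0.01 0 0 0; 1 0 0 0.003 0 0 0; 1 0 0 0 0 0 0; 1 0 0 0 0 0 0",
)

```text
time: 13.3
ee_pos: [636.8, 54.6, 99.3]
tcp_rot: [-2.155, -2.283, 0.008]
contact_force: [-0.3, -0.4, -1.7]
gripper_width: 50.2
```

Run:
```python
from h import *
go((637.7,60.7,97))
```

```text
t 13.3 tcp [636.8  54.6  99.3] w 50.2 F [-0.3 -0.4 -1.7] q1,6,7 [-0.6   0.98  0.24]
 rot deg [-0.29  0.11 -0.45]
 to [637.7  60.7  97. ] shift mm [6.  1.3 2.3]
```

Emit:
carry_out(
  increments="1 0.006 0.001 0 -0.2 0.1 -0.4; 1 0 0 0 0 0 0; 1 0 0 0.0015 0 0 0; 1 0 0 0 0 0 0",
)

```text
time: 13.7
ee_pos: [638.5, 62.2, 99.0]
tcp_rot: [2.146, 2.294, 0.002]
contact_force: [0.1, 0.4, -2.4]
gripper_width: 50.1
```

Run:
```python
from h import *
go((637.7,60.7,97)); wrist("pics/w4.png",(18,110,60),(30,255,255),130)
```

```text
t 13.7 tcp [638.5  62.2  99. ] w 50.1 F [ 0.1  0.4 -2.4] q1,6,7 [-0.61  0.97  0.24]
 rot deg [ 0.08 -0.05  0.06]
 to [637.7  60.7  97. ] shift mm [-1.4 -0.9  2. ]
[312.6 357.3] 71.9 14088.5 [639.4  66.1 130. ]
```

View pics/w4.png

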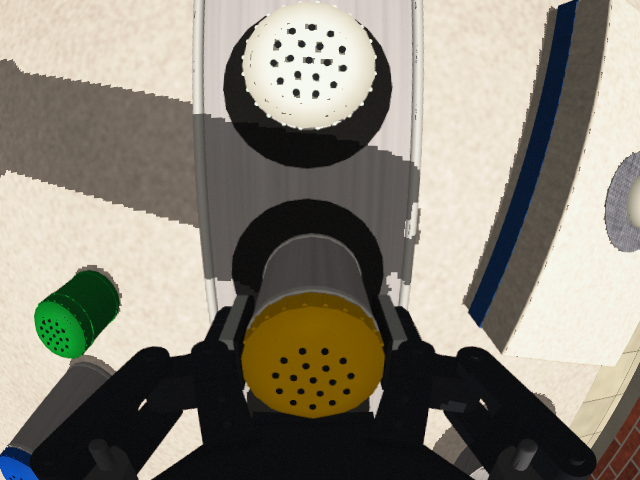

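White is standing on mat_4 (lid centre (310,65), mat columns 224–391). Yellow is just above mat_3 (mat columns 233–383), within about 2 mm.

Emit:
carry_out(
  increments="1 -0.001 -0.0015 0.001 0 0 0; 1 0 0 0.0015 0 0 0; 1 0 0 0.001 0 0 0; 1 0 0 0.001 0 0 0",
)

```text
time: 14.15
ee_pos: [637.5, 60.7, 96.8]
tcp_rot: [2.147, 2.294, 0.005]
contact_force: [-2.9, 0.8, 5.9]
gripper_width: 50.1
```

Run:
```python
from h import *
go((637.7,60.7,97))
```

```text
t 14.15 tcp [637.5  60.7  96.8] w 50.1 F [-2.9  0.8  5.9] q1,6,7 [-0.61  0.96  0.25]
 rot deg [ 0.13 -0.12  0.03]
 to [637.7  60.7  97. ] shift mm [ 0.   0.2 -0.2]
```

Emit:
carry_out(
  increments="0 0 0 0 0 0 0; -1 0 0 0 0 0 0; -1 0 0 0 0 0 0; -1 0 0 0 0 0 0; -1 0 0 -0.02 0 0 0; -1 0 0 -0.04 0 0 0; -1 0 0 -0.04 0 0 0; -1 0.01 -0.02 -0.015 0 0 0; -1 0.02 -0.03 0 0 0 0; -1 0.03 -0.03 0 0 0 0",
)

```text
time: 15.15
ee_pos: [556.6, 109.8, 216.3]
tcp_rot: [2.154, 2.276, 0.006]
contact_force: [-0.3, 1.1, 0.1]
gripper_width: 85.5
```

Run:
```python
from h import *
go((438.5,284.3,190))
```

```text
t 15.15 tcp [556.6 109.8 216.3] w 85.5 F [-0.3  1.1  0.1] q1,6,7 [-0.86  1.1   0.01]
 rot deg [ 0.5   0.19 -0.62]
 to [438.5 284.3 190. ] shift mm [ 181.9 -106.4   26.3]
```

Emit:
carry_out(
  increments="-1 0.035 -0.02 0 0.4 0 -0.6; -1 0.035 -0.02 0 0 0 0; -1 0.035 -0.02 0.005 0 0 0; -1 0.035 -0.02 0.005 0 0 0; -1 0.02 -0.015 0.005 0 0 0; -1 0.01 -0.005 0.005 0 0 0; -1 0 0 0 0 0 0; -1 0 0 0 0 0 0",
)

```text
time: 15.95
ee_pos: [439.5, 281.7, 196.9]
tcp_rot: [2.141, 2.297, 0.009]
contact_force: [0.3, 0.3, -0.8]
gripper_width: 85.2
```

Run:
```python
from h import *
go((438.5,284.3,64)); wrist("pics/w5.png",(40,80,30),(85,255,255),105)
```

```text
t 15.95 tcp [439.5 281.7 196.9] w 85.2 F [ 0.3  0.3 -0.8] q1,6,7 [-1.21  1.04 -0.41]
 rot deg [ 0.29 -0.14  0.24]
 to [438.5 284.3  64. ] shift mm [  2.6  -0.8 132.9]
[308.1 238.2] 43.7 5626.5 [437.9 287.7 105. ]
```

Emit:
carry_out(
  increments="-1 0.004 -0.001 0.02 0 0 0; -1 0 0 0.025 0 0 0; -1 0 0 0.02 0 0 0; -1 0 0 0 0 0 0; -1 0 0 0 0 0 0",
)

```text
time: 16.5
ee_pos: [447.2, 278.7, 133.1]
tcp_rot: [2.156, 2.276, 0.018]
contact_force: [0.5, -0.1, -0.0]
gripper_width: 85.5
```

Run:
```python
from h import *
go((438.3,286,64))
```

```text
t 16.5 tcp [447.2 278.7 133.1] w 85.5 F [ 0.5 -0.1 -0. ] q1,6,7 [-1.16  0.9  -0.35]
 rot deg [ 0.74 -0.18 -0.69]
 to [438.3 286.   64. ] shift mm [ 7.8 -8.4 69.1]
```

Emit:
carry_out(
  increments="-1 0.008 -0.0085 0 0.7 -0.2 -0.7; -1 0 0 0 0 0 0; -1 0 0 0.01 0 0 0; -1 0 0 0.01 0 0 0; -1 0 0 0.01 0 0 0; -1 0 0 0 0 0 0",
)

```text
time: 17.1
ee_pos: [440.1, 287.6, 104.0]
tcp_rot: [2.147, 2.293, 0.009]
contact_force: [-0.7, -0.2, -0.4]
gripper_width: 85.1
```

Run:
```python
from h import *
go((438.3,286,64))
```

```text
t 17.1 tcp [440.1 287.6 104. ] w 85.1 F [-0.7 -0.2 -0.4] q1,6,7 [-1.15  0.85 -0.33]
 rot deg [ 0.25 -0.19 -0.  ]
 to [438.3 286.   64. ] shift mm [-1.4 -1.9 40. ]
```

Emit:
carry_out(
  increments="-1 -0.001 -0.002 0.005 0 0 0; -1 0 -0.001 0.01 0 0 0; -1 0 -0.001 0.01 0 0 0; -1 0 0 0.008 0 0 0; -1 0 0 0.004 0 0 0; -1 0 0 0 0 0 0; -1 0 0 0 0 0 0",
)

```text
time: 17.8
ee_pos: [435.7, 285.6, 62.6]
tcp_rot: [2.147, 2.292, 0.005]
contact_force: [-0.7, 0.4, 0.5]
gripper_width: 85.4
```

Run:
```python
from h import *
go((438.3,286,64)); wrist("pics/w6.png",(40,80,30),(85,255,255),105)
```

```text
t 17.8 tcp [435.7 285.6  62.6] w 85.4 F [-0.7  0.4  0.5] q1,6,7 [-1.12  0.76 -0.29]
 rot deg [ 0.18 -0.1  -0.03]
 to [438.3 286.   64. ] shift mm [ 0.2  2.7 -1.4]
[316.5 369. ] 86.5 17209.5 [437.4 293.4 105. ]
```

View pics/w6.png

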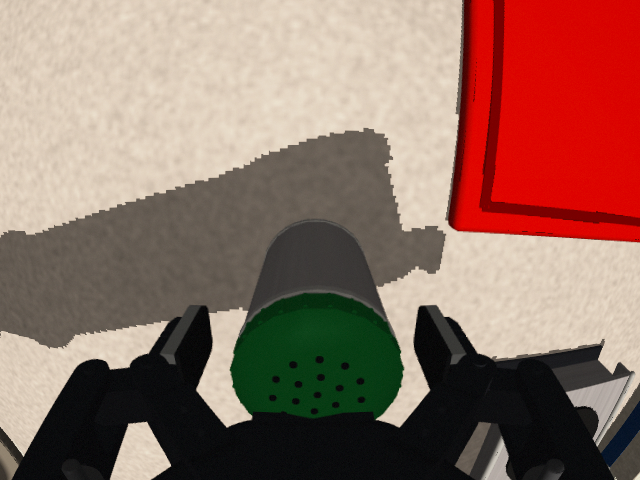

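The wrist view shows the green lid centred slightly ahead of the TCP: hole pattern at about (318,385), so y ≈ 288. Shift about 2 mm each way, then grasp.

Emit:
carry_out(
  increments="-1 0.0025 0.002 -0.001 0 0 0; -1 0 0 0 0 0 0; 1 0 0 0 0 0 0; 1 0 0 0 0 0 0; 1 0 0 0 0 0 0; 1 0 0 0 0 0 0; 1 0 0 0 0 0 0",
  newtons=50,
)

```text
time: 18.55
ee_pos: [438.1, 289.3, 65.2]
tcp_rot: [2.147, 2.293, 0.009]
contact_force: [-0.4, 0.7, 0.5]
gripper_width: 56.0
```

Run:
```python
from h import *
go((438.5,288,200))
```

```text
t 18.55 tcp [438.1 289.3  65.2] w 56.0 F [-0.4  0.7  0.5] q1,6,7 [-1.12  0.77 -0.29]
 rot deg [ 0.24 -0.22 -0.01]
 to [438.5 288.  200. ] shift mm [  -1.3    0.3 -134.8]
```

Emit:
carry_out(
  increments="1 0 0 -0.02 0 0 0; 1 0 0 -0.035 0 0 0; 1 0 0 -0.04 0 0 0; 1 0 0 -0.04 0 0 0; 1 0 0 -0.03 0 0 0; 1 -0.03 0.01 -0.005 0 0 0; 1 -0.035 0.02 0 0 0 0; 1 -0.035 0.02 0 0 0 0; 1 -0.035 0.02 0 0 0 0; 1 -0.035 0.02 0 0 0 0",
)

```text
time: 19.55
ee_pos: [534.4, 126.5, 234.6]
tcp_rot: [-2.125, -2.308, 0.006]
contact_force: [0.7, -0.6, -3.5]
gripper_width: 55.7
```

Run:
```python
from h import *
go((643,-37.5,200))
```

```text
t 19.55 tcp [534.4 126.5 234.6] w 55.7 F [ 0.7 -0.6 -3.5] q1,6,7 [-0.93  1.15 -0.02]
 rot deg [-0.35 -0.04  0.96]
 to [643.  -37.5 200. ] shift mm [-170.8   97.5   34.6]
```

Emit:
carry_out(
  increments="1 -0.035 0.018 0 0 0 0.9; 1 -0.035 0.02 0 0 0 0; 1 -0.035 0.02 0 0 0 0; 1 -0.035 0.018 0 0 0 0; 1 -0.02 0.012 0 0 0 0; 1 -0.01 0.008 0 0 0 0; 1 0 0 0 0 0 0; 1 0 0 0 0 0 0",
)

```text
time: 20.35
ee_pos: [642.1, -51.7, 224.8]
tcp_rot: [-2.153, -2.276, 0.027]
contact_force: [-0.1, 0.9, -3.1]
gripper_width: 56.3
```

Run:
```python
from h import *
go((643,-37.5,114))
```

```text
t 20.35 tcp [642.1 -51.7 224.8] w 56.3 F [-0.1  0.9 -3.1] q1,6,7 [-0.52  1.23  0.36]
 rot deg [-1.05  0.31 -0.6 ]
 to [643.  -37.5 114. ] shift mm [ 14.2   1.8 110.8]
```

Emit:
carry_out(
  increments="1 0.013 0.0015 0.005 -1 0.3 -0.6; 1 0 0 0 0 0 0; 1 0 0 0.02 0 0 0; 1 0 0 0.025 0 0 0; 1 0 0 0.02 0 0 0; 1 0 0 0 0 0 0; 1 0 0 0 0 0 0",
)

```text
time: 21.05
ee_pos: [640.7, -25.3, 152.4]
tcp_rot: [-2.125, -2.306, -0.009]
contact_force: [0.0, 0.1, -2.6]
gripper_width: 56.1
```

Run:
```python
from h import *
go((643,-37.5,114))
```

```text
t 21.05 tcp [640.7 -25.3 152.4] w 56.1 F [ 0.   0.1 -2.6] q1,6,7 [-0.52  1.07  0.39]
 rot deg [ 0.02 -0.44  0.9 ]
 to [643.  -37.5 114. ] shift mm [-12.3   1.5  38.4]
```

Emit:
carry_out(
  increments="1 -0.012 0.0015 0 0 -0.4 0.9; 1 0 0 0 0 0 0; 1 0 0 0.01 0 0 0; 1 0 0 0.01 0 0 0; 1 0 0 0.01 0 0 0; 1 0 0 0 0 0 0; 1 0 0 0 0 0 0",
)

```text
time: 21.75
ee_pos: [645.4, -38.0, 123.2]
tcp_rot: [2.145, 2.29, 0.007]
contact_force: [0.6, -0.1, -3.2]
gripper_width: 56.4
```

Run:
```python
from h import *
go((643,-37.5,114));wrist("pics/w7.png",(40,80,30),(85,255,255),105)
```

```text
t 21.75 tcp [645.4 -38.  123.2] w 56.4 F [ 0.6 -0.1 -3.2] q1,6,7 [-0.5   1.02  0.41]
 rot deg [ 0.33 -0.01 -0.03]
 to [643.  -37.5 114. ] shift mm [ 0.6 -2.4  9.2]
[313. 372.] 84.0 15798.0 [649.7 -79.8 105. ]
[ 69.1 173.6] 46.1 4983.0 [527.3  16.9 105. ]
```

View pics/w7.png

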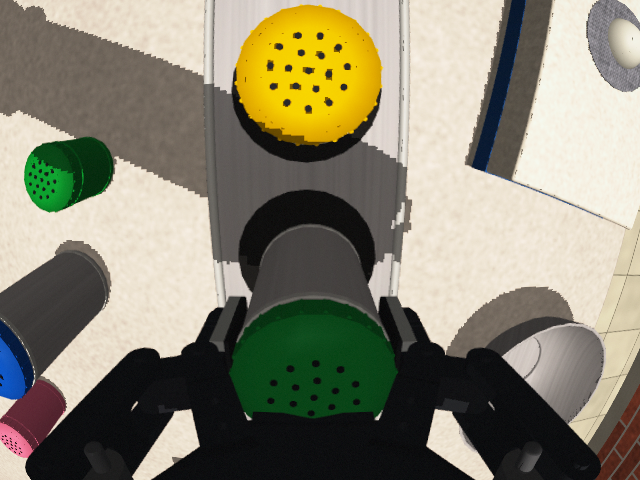

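Yellow stands on mat_3. Green is above mat_2 (mat columns 239–375, base about 313), so about −2.5 mm in x, which matches the calculation.

Emit:
carry_out(
  increments="1 0.0005 -0.0025 0.002 0.3 0 0; 1 0 0 0.003 0 0 0; 1 0 0 0.002 0 0 0; 1 0 0 0.002 0 0 0; 1 0 0 0 0 0 0",
)

```text
time: 22.3
ee_pos: [642.9, -37.3, 114.0]
tcp_rot: [2.147, 2.293, 0.001]
contact_force: [0.9, -0.8, -2.1]
gripper_width: 56.1
```

Run:
```python
from h import *
go((643,-37.5,113.2))
```

```text
t 22.3 tcp [642.9 -37.3 114. ] w 56.1 F [ 0.9 -0.8 -2.1] q1,6,7 [-0.49  1.01  0.42]
 rot deg [ 0.05 -0.02  0.  ]
 to [643.  -37.5 113.2] shift mm [-0.2  0.   0.8]
```

Emit:
carry_out(
  increments="1 0 0 0.001 0 0 0; 1 0 0 0.001 0 0 0; 1 0 0 0 0 0 0",
)

```text
time: 22.6
ee_pos: [643.5, -37.6, 113.6]
tcp_rot: [2.147, 2.292, 0.003]
contact_force: [0.4, 0.2, -2.7]
gripper_width: 56.5
```

Run:
```python
from h import *
go((643,-37.5,113.2))
```

```text
t 22.6 tcp [643.5 -37.6 113.6] w 56.5 F [ 0.4  0.2 -2.7] q1,6,7 [-0.49  1.01  0.42]
 rot deg [ 0.12 -0.04 -0.01]
 to [643.  -37.5 113.2] shift mm [ 0.1 -0.5  0.4]
```

Emit:
carry_out(
  increments="1 0 -0.0005 0.0015 0 0 0; 1 0 0 0.0015 0 0 0; 1 0 0 0.001 0 0 0",
)

```text
time: 22.9
ee_pos: [643.6, -38.0, 113.3]
tcp_rot: [2.147, 2.292, 0.007]
contact_force: [-2.7, 0.7, 2.6]
gripper_width: 55.9
```

Run:
```python
from h import *
go((643,-37.5,113.2))
```

```text
t 22.9 tcp [643.6 -38.  113.3] w 55.9 F [-2.7  0.7  2.6] q1,6,7 [-0.49  1.    0.42]
 rot deg [ 0.21 -0.14 -0.03]
 to [643.  -37.5 113.2] shift mm [ 0.5 -0.5  0.1]
```

Emit:
carry_out(
  increments="0 0 0 0 0 0 0; -1 0 0 0 0 0 0; -1 0 0 0 0 0 0; -1 0 0 0 0 0 0; -1 0 0 -0.02 0 0 0; -1 0 0 -0.04 0 0 0; -1 0 0 -0.04 0 0 0; -1 0 -0.03 -0.01 0 0 0; -1 -0.01 -0.035 0 0 0 0; -1 -0.01 -0.035 0 0 0 0",
)

```text
time: 23.9
ee_pos: [549.0, -63.5, 226.3]
tcp_rot: [2.135, 2.292, 0.011]
contact_force: [-0.7, -1.0, 0.8]
gripper_width: 85.5
```

Run:
```python
from h import *
go((444.4,-94.8,210))
```

```text
t 23.9 tcp [549.  -63.5 226.3] w 85.5 F [-0.7 -1.   0.8] q1,6,7 [-0.63  1.11  0.35]
 rot deg [0.67 0.14 0.28]
 to [444.4 -94.8 210. ] shift mm [ -24.4 -106.4   16.3]
```

Emit:
carry_out(
  increments="-1 -0.006 -0.03 0 0.6 0 0.3; -1 -0.006 -0.03 0.003 0 0 0; -1 -0.006 -0.02 0.003 0 0 0; -1 -0.004 -0.01 0.003 0 0 0; -1 0 0 0 0 0 0; -1 0 0 0 0 0 0",
)

```text
time: 24.5
ee_pos: [455.2, -95.1, 217.3]
tcp_rot: [2.151, 2.285, 0.007]
contact_force: [-0.2, -0.3, -0.6]
gripper_width: 85.2
```

Run:
```python
from h import *
go((444.4,-94.8,84));wrist("pics/w8.png",(105,100,30),(125,255,255),128)
```

```text
t 24.5 tcp [455.2 -95.1 217.3] w 85.2 F [-0.2 -0.3 -0.6] q1,6,7 [-0.7   1.06  0.29]
 rot deg [ 0.31 -0.06 -0.31]
 to [444.4 -94.8  84. ] shift mm [  1.  -10.7 133.3]
[293.9 244. ] 48.2 6890.5 [445.  -92.8 128. ]
[624.  78.] 79.4 1622.0 [687.6  55.1 128. ]
```

View pics/w8.png

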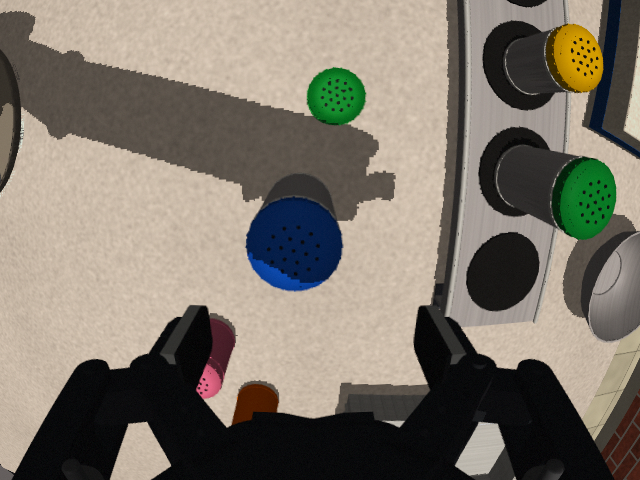

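Green and yellow are standing on mats 2 and 3. The blue lid at (294,244) gives (445, −93). Centring over it before the descent.

Emit:
carry_out(
  increments="-1 0.0015 -0.01 0 0.3 0 -0.3; -1 0 0 0 0 0 0; -1 0 0 0.015 0 0 0; -1 0 0 0.015 0 0 0; -1 0 0 0.015 0 0 0; -1 0 0 0 0 0 0; -1 0 0 0 0 0 0",
)

```text
time: 25.25
ee_pos: [449.6, -92.6, 172.4]
tcp_rot: [2.138, 2.295, 0.0]
contact_force: [0.8, -0.8, 0.5]
gripper_width: 85.5
```

Run:
```python
from h import *
go((444.8,-93.5,84))
```

```text
t 25.25 tcp [449.6 -92.6 172.4] w 85.5 F [ 0.8 -0.8  0.5] q1,6,7 [-0.67  0.96  0.35]
 rot deg [0.2 0.2 0.3]
 to [444.8 -93.5  84. ] shift mm [-0.6 -4.8 88.4]
```

Emit:
carry_out(
  increments="-1 -0.0005 -0.005 0 0 0 0.3; -1 0 0 0 0 0 0; -1 0 0 0.012 0 0 0; -1 0 0 0.012 0 0 0; -1 0 0 0 0 0 0; -1 0 0 0 0 0 0",
)

```text
time: 25.85
ee_pos: [445.8, -93.3, 148.1]
tcp_rot: [2.142, 2.289, 0.005]
contact_force: [-0.4, 0.4, 0.8]
gripper_width: 85.5
```

Run:
```python
from h import *
go((444.8,-93.5,84))
```

```text
t 25.85 tcp [445.8 -93.3 148.1] w 85.5 F [-0.4  0.4  0.8] q1,6,7 [-0.65  0.9   0.39]
 rot deg [0.4  0.18 0.03]
 to [444.8 -93.5  84. ] shift mm [-0.1 -1.1 64.1]
```

Emit:
carry_out(
  increments="-1 0 -0.001 0.008 0.3 0 0; -1 0 0 0.008 0 0 0; -1 0 0 0.008 0 0 0; -1 0 0 0.008 0 0 0; -1 0 0 0 0 0 0",
)

```text
time: 26.35
ee_pos: [444.8, -93.5, 113.0]
tcp_rot: [2.144, 2.292, -0.003]
contact_force: [0.7, 0.5, 0.1]
gripper_width: 85.6
```

Run:
```python
from h import *
go((444.8,-93.5,84))
```

```text
t 26.35 tcp [444.8 -93.5 113. ] w 85.6 F [0.7 0.5 0.1] q1,6,7 [-0.6   0.83  0.46]
 rot deg [0.03 0.19 0.03]
 to [444.8 -93.5  84. ] shift mm [-0.  0. 29.]
```

Emit:
carry_out(
  increments="-1 0 0 0.008 0 0 0; -1 0 0 0.008 0 0 0; -1 0 0 0.007 0 0 0; -1 0 0 0.003 0 0 0; -1 0 0 0 0 0 0; -1 0 0 0 0 0 0",
)

```text
time: 26.95
ee_pos: [444.9, -93.8, 84.4]
tcp_rot: [2.145, 2.292, -0.004]
contact_force: [0.7, -0.2, 0.7]
gripper_width: 85.4
```

Run:
```python
from h import *
go((444.8,-93.5,84))
```

```text
t 26.95 tcp [444.9 -93.8  84.4] w 85.4 F [ 0.7 -0.2  0.7] q1,6,7 [-0.56  0.77  0.51]
 rot deg [0.02 0.21 0.02]
 to [444.8 -93.5  84. ] shift mm [ 0.3 -0.1  0.4]
```

Emit:
carry_out(
  increments="0 0 0 0 0 0 0; 1 0 0 0 0 0 0; 1 0 0 0 0 0 0; 1 0 0 0 0 0 0; 1 0 0 0 0 0 0",
  newtons=60,
)

```text
time: 27.45
ee_pos: [444.6, -93.8, 85.1]
tcp_rot: [2.145, 2.292, -0.003]
contact_force: [0.7, -0.7, -0.9]
gripper_width: 62.0
```

Run:
```python
from h import *
go((650,-138.9,200))
```

```text
t 27.45 tcp [444.6 -93.8  85.1] w 62.0 F [ 0.7 -0.7 -0.9] q1,6,7 [-0.56  0.77  0.51]
 rot deg [0.02 0.17 0.02]
 to [ 650.  -138.9  200. ] shift mm [ -58.5  202.  -114.9]
```

Emit:
carry_out(
  increments="1 0 0 -0.02 0 0 0; 1 0 0 -0.03 0 0 0; 1 0 0 -0.03 0 0 0; 1 -0.02 0 -0.02 0 0 0; 1 -0.02 0.02 0 0 0 0; 1 -0.015 0.035 0 0 0 0; 1 0 0.035 0 0 0 0; 1 0 0.035 0 0 0 0; 1 0 0.02 0 0 0 0; 1 0 0 0 0 0 0",
)

```text
time: 28.45
ee_pos: [592.1, -136.4, 181.1]
tcp_rot: [-2.135, -2.29, 0.009]
contact_force: [0.5, -0.6, -3.3]
gripper_width: 62.0
```

Run:
```python
from h import *
go((650,-138.9,160))
```

```text
t 28.45 tcp [ 592.1 -136.4  181.1] w 62.0 F [ 0.5 -0.6 -3.3] q1,6,7 [-0.43  1.11  0.57]
 rot deg [-0.67 -0.21  0.22]
 to [ 650.  -138.9  160. ] shift mm [-6.3 57.6 21.1]
```

Emit:
carry_out(
  increments="1 -0.003 0.02 0 -0.6 -0.2 0.2; 1 -0.003 0.02 0 0 0 0; 1 0 0.012 0.005 0 0 0; 1 0 0.005 0.005 0 0 0; 1 0 0 0.003 0 0 0; 1 0 0 0 0 0 0; 1 0 0 0 0 0 0",
)

```text
time: 29.15
ee_pos: [643.6, -136.9, 160.9]
tcp_rot: [-2.138, -2.282, 0.013]
contact_force: [-0.1, -0.6, -3.7]
gripper_width: 62.4
```

Run:
```python
from h import *
go((650,-138.9,133.1))
```

```text
t 29.15 tcp [ 643.6 -136.9  160.9] w 62.4 F [-0.1 -0.6 -3.7] q1,6,7 [-0.37  1.14  0.57]
 rot deg [-0.91 -0.25 -0.04]
 to [ 650.  -138.9  133.1] shift mm [-2.4  6.2 27.8]
```

Emit:
carry_out(
  increments="1 -0.0025 0.006 0.003 -0.9 -0.2 0; 1 0 0 0.006 0 0 0; 1 0 0 0.006 0 0 0; 1 0 0 0.004 0 0 0; 1 0 0 0 0 0 0; 1 0 0 0 0 0 0",
)

```text
time: 29.75
ee_pos: [648.8, -139.4, 140.6]
tcp_rot: [-2.149, -2.291, -0.002]
contact_force: [-0.1, -0.6, -4.3]
gripper_width: 62.0
```

Run:
```python
from h import *
go((650,-138.9,133.1));wrist("pics/w9.png",(105,100,30),(125,255,255),128)
```

```text
t 29.75 tcp [ 648.8 -139.4  140.6] w 62.0 F [-0.1 -0.6 -4.3] q1,6,7 [-0.36  1.09  0.58]
 rot deg [ 0.05 -0.08 -0.1 ]
 to [ 650.  -138.9  133.1] shift mm [0.4 1.3 7.5]
[313.  367.5] 95.2 19239.5 [ 652.4 -173.8  128. ]
[540.  45.] 78.2 1582.0 [741.6 -12.6 128. ]
```

View pics/w9.png

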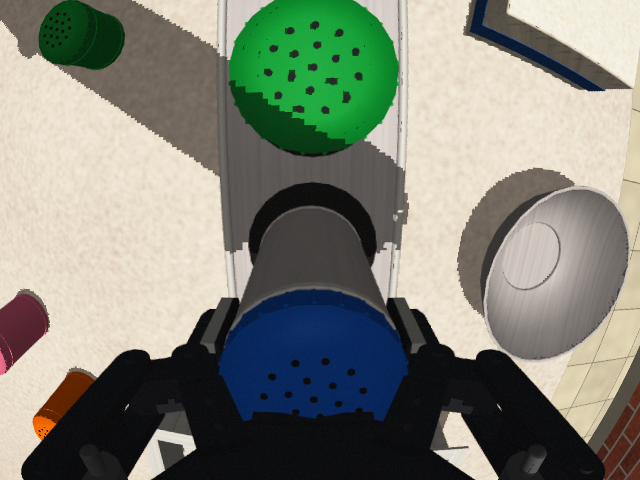

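Blue is aligned over mat_1 (mat columns 249–377, base column about 313). Lowering.

Emit:
carry_out(
  increments="1 0.0005 0.001 0.003 0 0 0; 1 0 0 0.002 0 0 0; 1 0 0 0.002 0 0 0; 1 0 0 0.0015 0 0 0; 1 0 0 0.001 0 0 0",
)

```text
time: 30.3
ee_pos: [650.4, -139.0, 133.2]
tcp_rot: [2.149, 2.292, 0.005]
contact_force: [-2.4, 0.7, 4.2]
gripper_width: 61.9
```

Run:
```python
from h import *
go((650,-138.9,133.1))
```

```text
t 30.3 tcp [ 650.4 -139.   133.2] w 61.9 F [-2.4  0.7  4.2] q1,6,7 [-0.36  1.07  0.59]
 rot deg [ 0.13 -0.12 -0.09]
 to [ 650.  -138.9  133.1] shift mm [ 0.1 -0.4  0.1]
```

Seated (force went from −4 N to +4 N). Releasing, rising and backing away.

Emit:
carry_out(
  increments="0 0 0 0 0 0 0; -1 0 0 0 0 0 0; -1 0 0 0 0 0 0; -1 0 0 0 0 0 0; -1 0 0 -0.02 0 0 0; -1 0 0 -0.04 0 0 0; -1 0 0 -0.04 0 0 0; -1 0 0 -0.02 0 0 0; -1 0 -0.03 0 0 0 0; -1 0 -0.035 0 0 0 0",
)

```text
time: 31.3
ee_pos: [590.2, -143.7, 258.5]
tcp_rot: [2.137, 2.288, 0.008]
contact_force: [-0.6, -0.9, 0.4]
gripper_width: 85.6
```

Emit:
carry_out(
  increments="-1 0 -0.04 0 0 0 0; -1 0 -0.04 0 0 0 0; -1 0 -0.03 0 0 0 0; -1 0 -0.02 0 0 0 0; -1 0 0 0 0 0 0; -1 0 0 0 0 0 0",
)

```text
time: 31.9
ee_pos: [453.8, -155.1, 257.5]
tcp_rot: [2.141, 2.283, 0.019]
contact_force: [1.5, 0.4, -0.2]
gripper_width: 85.5
```

Run:
```python
from h import *
go()
c=read_camera("top");im=c["color"]
for n,lo,hi,z in [("green",(50,100,50),(80,255,255),153),("blue",(105,120,60),(125,255,255),176),("yellow",(18,110,90),(30,255,255),130)]:
    for uv,r,a in blobs(im,lo,hi): print(n,np.round(uv,1),plane(c,uv,z).round(1))
a=cv2.resize(im[90:330,90:530,::-1],None,fx=1.8,fy=1.8);cv2.imwrite("pics/e.png",a[:, :800])
cv2.imwrite("pics/es.png",read_camera("side")["color"][:,:,::-1])
```

```text
t 31.9 tcp [ 453.8 -155.1  257.5] w 85.5 F [ 1.5  0.4 -0.2] q1,6,7 [-0.65  1.14  0.41]
 rot deg [ 0.99  0.02 -0.09]
green [300.  268.1] [466.6   7.1 153. ]
green [320.3 197.2] [642.6 -41.2 153. ]
blue [360.9 193.4] [ 649.6 -139.3  176. ]
yellow [280.  199.9] [638.   59.2 130. ]
```

View pics/e.png

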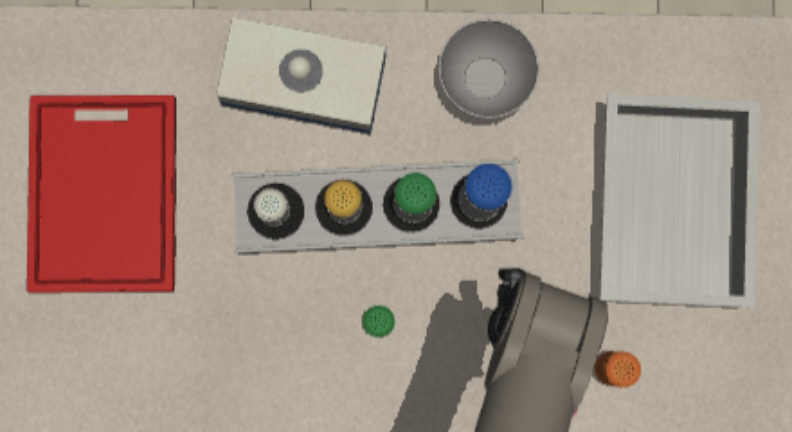

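View pics/es.png

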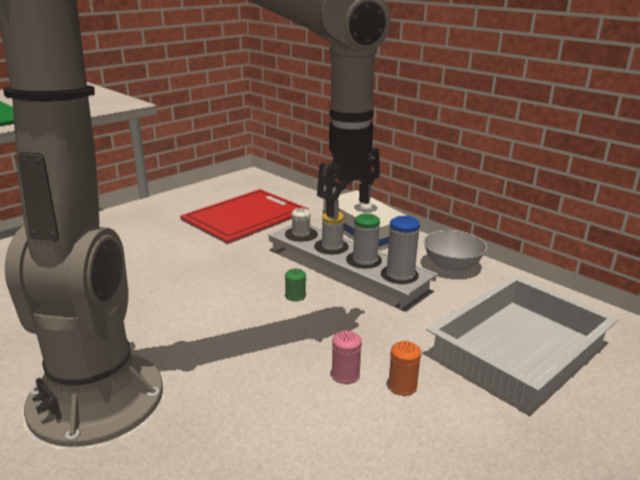

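All four stand on their mats in order (white, yellow, green, blue from the board outwards). The measured lid centres are within about 2.5 mm of the mat centres, and the pan looks unmoved. Handing in.

```bash
python3 -c "
from rig import order
print(order.close_job())"
```

```text
the job is handed in; nothing more can be done
None
```

The four shakers are standing on the ledge in height order from the red board outwards: white on mat_4, yellow on mat_3, green on mat_2 and blue on mat_1. I handed the job in at about 32 s.

**Centring:** In the last top view, yellow, green and blue measured within about 2.5 mm of their mat centres. I did not measure white in that view. Its lid looked centred in the wrist picture taken after it was placed, and the tool released it within 1 mm of the measured mat centre.

**Surroundings:** Nothing was knocked over, and the foil pan and the three look-alikes that were in view looked unmoved. I judged these by eye from the final top and side pictures. In those the gripper was open, empty and clear of everything.

**Forces:** The highest contact force I saw was about 8 N, while setting white down. I only read the force at the end of each move, not during it.

**Disagreement:** For green, the top and wrist cameras differed by about 3 mm along the row. I used the wrist value.

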